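Key the drilling machine's hold-to-run switch

ROBOT

A 7-joint arm with a two-finger parallel gripper is mounted at the origin on the work surface. World frame = base frame: x ahead of the robot, y to its left, z up, the work surface at z = 0. Lengths are in mm, angles in rad, forces in N, time in s.
With the tool pointing down it reaches from about 425 to 950 mm from the base axis. Payload 16.7 kg.
Tool frame: the origin (TCP) lies at the very end of the fingers, on their centre line; the grasp point (between the pads) lies 19 mm behind it; z points along the fingers, y is the line along which they close (so a half turn about z gives the same grasp; the last joint's range is limited). The gripper opens to 94 mm and grips with 3 to 60 N. Pads are 16 mm wide; open, the fingers measure 119 mm over their backs; the gripper's body (75 mm by 177 mm) begins 78 mm behind the grasp point.
Start: joints at [-1.409, 0.426, 0.074, 1.606, -0.034, 1.111, -0.067], TCP at [207.075, 642.413, 205.467] pointing down, gripper open.
Joint ranges: [-2.85, 2.85], [-0.5, 2.14], [-1.23, 1.37], [0.21, 2.46], [-1.02, 4.16], [0.16, 2.05], [-2.73, 2.73]. Speed limits (rad/s): [1.89, 1.89, 2.39, 2.39, 3.01, 3.01, 3.01].

INTERFACE

Orientations are given as a rotation vector (axis times angle).
In Python, from plant import r gives the robot as it stands. The module is installed in compiled form; this text tells all that it offers.
- The arm moves only by the shell command python3 -m crank 'ROWS'. ROWS is JSON, a list of rows, each a list of 3 entries, a list of its own where there are three numbers: the shift along the tool's x, y, z in m, then the turn about the tool's z in rad, then the closure, from -1 (fully open) to 1 (shut), so that 0 is half open. In form: [[[tx, ty, tz], turn, claw], ...]. A call has 1 to 12 rows; each row is the pose to reach, as a shift and turn from the pose commanded when the call began, along the tool's axes at that moment; what a row does not reach only later rows make up. A row lasts 1/10 s, in which the tool goes at most 50 mm and 8.59 degrees, less where a joint would pass 70% of its speed; a pose out of reach is approached as far as the arm can. A call with a gripper value outside its range is refused whole. The fingers move at their own pace and stop on an object; the grip force is fixed at half the most. Time passes only in rows, so rows that repeat a pose let the fingers close. It gives the time, the measured TCP pose, the force, the opening and the grip force at its end, in the units of the state.
- r.observe(): the state, without advancing time (a new reading comes with each control period).
- r.grab_frame(name): name is "scene" or "side" or "wrist"; returns (picture, depth): 400x640x3 uint8, red, green, blue; 400x640 float32, mm along the optical axis (not along the pixel's ray), 0 where there is no reading.
- r.camera_model(name): a dict with "mtx" (3x3 intrinsics, pixels), "R" (3x3) and "t" (3): a world point X has camera coordinates R X + t; the wrist camera has in their place "tool_from_camera" (4x4, takes a point from camera to tool coordinates, whose origin is the TCP and whose axes are the flange's). Camera axes: x right, y down, z forward; pixel columns grow to the right and rows downward; lengths in mm; the calibration is good to about 2 mm. A picture is of the moment at which its call begins: read the wrist's pose just before it. camera_model takes no time and is no camera call.
- r.sign_off(): hands the job in; it is judged then, once.
Trained networks look in the newest picture that a camera, given by its name, has taken for a name from the list of things; names that differ only in an ending like _2 or _b are one class to them, and where a whole thing is asked for, a point or a joint stands for the part that bears it (a point fixed in the world has none). Each returns a list of dicts, best first, with "confidence" (0 to 1); they miss things now and then, are a little off and sometimes report something else, mostly with a low value. They report only what shows in the picture. A call takes as long as a camera call.
- r.boxes_of(label, camera): "extent" ([left, top, right, bottom] in pixels, round what is visible of it).
- r.masks_of(label, camera): "region" (400x640 bool, what is visible of it) and "extent" ([left, top, right, bottom] in pixels, round what is visible of it).
The state is a dict: "t": time; "joint_positions": joint angles; "joint_vel": joint speeds; "joint_efforts": joint torques, N m; "position": TCP position; "tcp_rot": TCP orientation; "contact_force": force on the tool from outside, world axes, zero at the start; "ft_torque": the same for the moment, N m; "width": finger opening in mm; "gripper_force": force on a finger pad.
Only numpy, scipy, OpenCV 4.12 (cv2) and the standard library are available. Lean on these libraries where they do the work, as an engineer would, in place of code of your own. Each camera call takes 0.05 s, during which the arm holds its last target. There are 200 camera calls.

TASK

Clear the drilling machine's safety stop for the spindle check: press the green reset button on the grey station fully down and let it come back up, then take the yellow-headed key out of its wooden block and push it past the sticky pins until it is fully home in the keyway. Turn it clockwise a quarter turn, as far as it goes, and finish holding it there in the gripper against the return spring, without letting go. Leave the red plug, the two white slugs and the black punch standing where they are.

Things in the scene. Friction and masses are not known exactly. Their poses are not given: they have to be found in the camera images.
- station: Fixed grey steel switch station on the bench, 120 (its x) x 200 (its y) x 65 mm high; origin at the centre of its underside, z up. The square chrome lock face sits on its top at y = +52 mm, the green button at y = -52 mm.
- reset_button_top (a point): Centre of the top of the green round push button (radius 16 mm, its top about 18 mm above the station's top), in a black round housing of radius about 24 mm. Pressed straight down: 6 mm travel against a spring, 1.5 N at first and 5 N when fully down.
- reset_button (a joint): Travel of the green button: 0 up, 0.006 m fully down; it springs back up when let go.
- keyway (a point): Centre of the keyway's mouth, on the upper face of the chrome lock face. Axes as the station's: x along the 16 mm length of the slot, y across its 7 mm width, z up, out of the keyway. Below the 6.5 mm thick face the slot carries on in the turning cylinder (15.6 x 6.6 mm, deep enough for the whole blade).
- lock: Fixed square chrome lock face, 50 x 50 x 6.5 mm, on the station's top; origin at the centre of its underside, upper face 71.5 mm above the bench. Under it two spring pins reach into the cylinder's slot from its sides, 15 and 22 mm below the mouth; pushing the blade past them takes a few newtons up to about 15 N, and wiggling the yaw by 0.05 rad helps.
- cylinder (a joint): Turn of the lock cylinder, rad: 0 at rest, slot lined up with the face (key goes in here), growing clockwise seen from above to a stop at 1.5. A spring pulls it back with 0.007 N m at 0, 0.06 N m at the stop. The key has some 0.1 rad of play in it, so turns that much further than the cylinder. Turns only with the key fully home: before, the fixed face blocks the blade.
- key_block: Fixed dark wooden block 75 x 75 x 45 mm high, origin at the centre of its underside, with a slot (16 mm along its x, 7 mm along its y, 38 mm deep) in the middle of its top. The key stands upright in it.
- key: Loose brass key with a yellow plastic head, about 60 g, upright, blade down. Origin at the centre of the underside of its shoulder (brass collar, radius 10 mm, 6 mm high), z up, x along the blade's width, y across its thickness. The same either way round (half turn about z). In the block the shoulder rests on the block's top; fully home it rests on the lock face, origin at the keyway point.
- key_head (a point): Centre of the key's yellow head, 27 mm above the key's origin: a flat plate 34 (key's x) x 10 (key's y) x 30 mm high, to be gripped across its 10 mm.
- key_tip (a point): Lower end of the key's blade, 34 mm below its origin. From the shoulder down: a round neck of 5 mm diameter for 9 mm, then the blade, 14 (key's x) x 5 mm (key's y), which tapers over its last 9 mm to 7.6 x 1.2 mm.
- plug: Red polyester ball plug, an upright cylinder 36 mm in diameter, 65 mm high, loose; origin at the centre of its underside. Not to be moved.
- slug_a: White urethane thumb slug, an upright cylinder 33 mm in diameter, 60 mm high, loose; origin at the centre of its underside. Not to be moved.
- slug_b: A second white thumb slug like the first. Not to be moved.
- punch: Black steel finger-insert punch standing on its wide end, loose: 34 mm in diameter at the foot, 22 mm above, 90 mm high; origin at the centre of its underside. Not to be moved.

How it is judged:
By the outcome, as a careful person would: the job done as asked, in the order asked, and still so for the second after the job is handed in, while the arm keeps its last pose, push and grip.
It also fails if it takes over 64 s, if anything falls off the work surface, if the arm or the gripper's body presses on something with over 40 N, if the wrist force passes 120 N, or if a joint passes its speed limit or range.

## Working session

There is one attempt and no reset: what is moved stays moved. The work goes in short steps, Python scripts to look and compute and a shell command to move; the robot and the scene stay as the last step left them, time stands still between calls to the robot, and variables do not carry over. Pictures are saved under pics/ and viewed, at most 10 in all, crops included, and the job is handed in when it is done.

```bash
mkdir -p pics
cat > h.py <<'E'
import numpy as np, cv2
from scipy.spatial.transform import Rotation as Ro
from plant import r
def cloud(name):
    o=r.observe() if name=="wrist" else None
    im,d=r.grab_frame(name); m=r.camera_model(name); K=np.array(m["mtx"])
    v,u=np.mgrid[:400,:640]
    P=np.stack([(u-K[0,2])/K[0,0]*d,(v-K[1,2])/K[1,1]*d,d],-1)
    if o:
        T=np.array(m["tool_from_camera"]); P=P@T[:3,:3].T+T[:3,3]
        P=P@Ro.from_rotvec(o["tcp_rot"]).as_matrix().T+np.array(o["position"])
    else: P=(P-np.array(m["t"]))@np.array(m["R"])
    P[d==0]=np.nan
    return im,P
E
cat > a.py <<'E'
from h import *
ims=[]
for n in ["scene","side","wrist"]:
    im,P=cloud(n); ims.append(im)
    for l in ["station","reset_button","lock","key_block","key","plug","slug_a","punch"]:
        for q in r.masks_of(l,n)[:3]:
            if q["confidence"]<.3: continue
            X=P[q["region"]]; X=X[~np.isnan(X[:,0])]
            if len(X)<10: continue
            zt=np.percentile(X[:,2],97); t=X[abs(X[:,2]-zt)<4]
            print(n,l,round(q["confidence"],2),np.round(q["extent"]),"top",np.round(zt),"c",np.round(t[:,:2].mean(0)),"mid",np.round((t[:,:2].min(0)+t[:,:2].max(0))/2),"rect",np.round(cv2.minAreaRect(t[:,:2].astype(np.float32))[1:][0]),round(cv2.minAreaRect(t[:,:2].astype(np.float32))[2]))
    cv2.imwrite(f"pics/{n}0.png",im[:,:,::-1])
s=np.vstack([ims[0],ims[1]]); cv2.imwrite("pics/both0.png",cv2.resize(s,(480,600))[:,:,::-1])
o=r.observe();print(o["t"],o["position"],o["tcp_rot"],Ro.from_rotvec(o["tcp_rot"]).as_matrix().round(3),o["width"])
E
python3 a.py
```

```text
scene station 0.64 [268. 192. 352. 278.] top 81.0 c [ 591. -100.] mid [587. -93.] rect [45. 42.] 33
scene station 0.57 [230. 192. 245. 224.] top 91.0 c [390. -73.] mid [390. -73.] rect [14. 12.] 39
scene station 0.53 [414. 181. 427. 204.] top 64.0 c [788. 212.] mid [788. 214.] rect [26. 28.] 16
scene reset_button 0.5 [293. 219. 307. 237.] top 90.0 c [588. -95.] mid [589. -94.] rect [26. 27.] 29
scene lock 0.8 [305. 196. 334. 215.] top 75.0 c [591.   8.] mid [590.  11.] rect [49. 50.] 0
scene lock 0.54 [331. 138. 343. 162.] top 68.0 c [504. 296.] mid [504. 297.] rect [30. 37.] 57
scene key_block 0.63 [142. 275. 202. 334.] top 48.0 c [ 446. -337.] mid [ 443. -335.] rect [75. 76.] 76
scene key 0.45 [162. 282. 176. 302.] top 89.0 c [ 444. -335.] mid [ 444. -335.] rect [ 9. 32.] 76
scene plug 0.61 [333. 137. 344. 161.] top 68.0 c [505. 296.] mid [504. 297.] rect [30. 34.] 26
scene slug_a 0.8 [329. 322. 348. 356.] top 63.0 c [ 764. -261.] mid [ 764. -261.] rect [32. 31.] 70
scene slug_a 0.71 [415. 179. 428. 204.] top 64.0 c [787. 214.] mid [788. 215.] rect [29. 32.] 51
scene punch 0.51 [22
[... 936 characters left out ...]
 [ 441. -338.] rect [77. 75.] 76
side key 0.55 [310. 342. 336. 368.] top 88.0 c [ 441. -338.] mid [ 441. -337.] rect [10. 33.] 78
side plug 0.64 [253. 149. 270. 176.] top 66.0 c [500. 295.] mid [501. 296.] rect [34. 32.] 75
side slug_a 0.88 [453. 265. 475. 297.] top 62.0 c [ 761. -264.] mid [ 762. -263.] rect [32. 31.] 39
side slug_a 0.6 [361. 151. 374. 175.] top 62.0 c [784. 212.] mid [784. 212.] rect [30. 28.] 85
side punch 0.92 [245. 240. 262. 279.] top 90.0 c [387. -75.] mid [387. -74.] rect [14. 13.] 41
1.35 [207.05814443 642.39128712 205.43693048] [-4.87886931e-01 -3.10342287e+00  1.53139974e-04] [[-0.952  0.307 -0.   ]
 [ 0.307  0.952 -0.   ]
 [ 0.    -0.    -1.   ]] 93.86773551896127
```

View pics/scene0.png

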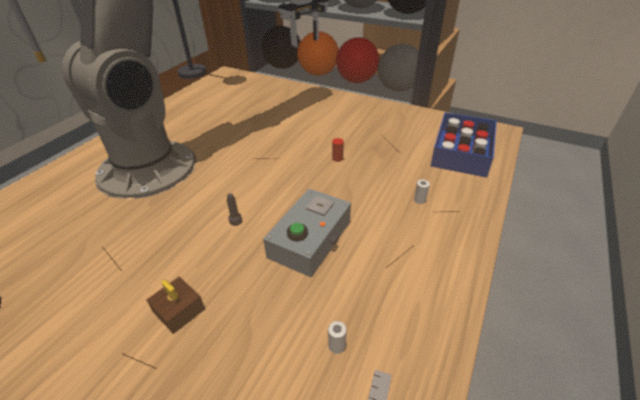

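View pics/side0.png

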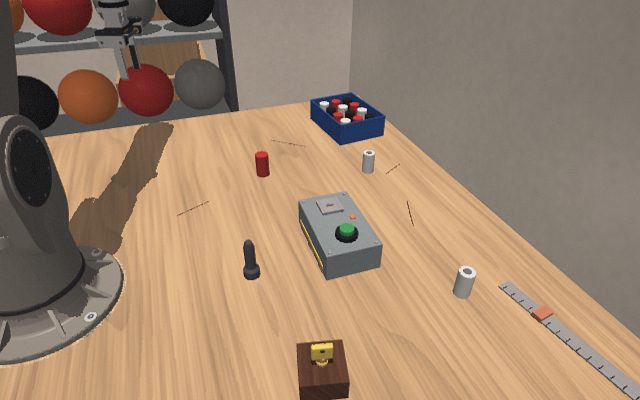

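The images show the station mid-table with the button at scene pixel (298,229) and the lock at (320,205). The key block is at (175,300), and the plug, slugs and punch are clear of the straight path. I'll move above the button with the fingers closed.

```bash
R='[[-0.589,-0.585,0],0,1]'; python3 -m crank '[[[-0.589,-0.585,0],0,1],[[-0.589,-0.585,0],0,1],[[-0.589,-0.585,0],0,1],[[-0.589,-0.585,0],0,1],[[-0.589,-0.585,0],0,1],[[-0.589,-0.585,0],0,1],[[-0.589,-0.585,0],0,1],[[-0.589,-0.585,0],0,1],[[-0.589,-0.585,0],0,1],[[-0.589,-0.585,0],0,1],[[-0.589,-0.585,0],0,1],[[-0.589,-0.585,0],0,1]]'
```

```text
t: 2.55
position: [483.2, 107.5, 205.9]
tcp_rot: [0.488, 3.103, 0.001]
contact_force: [0.8, 0.4, -1.0]
width: 2.0
gripper_force: 0.0
```

```bash
python3 -m crank '[[[-0.150,-0.148,0],0,1],[[-0.150,-0.148,0],0,1],[[-0.150,-0.148,0],0,1],[[-0.150,-0.148,0],0,1],[[-0.150,-0.148,0],0,1],[[-0.150,-0.148,0],0,1],[[-0.150,-0.148,0],0,1]]'
cat > b.py <<'E'
from h import *
import sys
im,P=cloud("wrist"); cv2.imwrite(f"pics/{sys.argv[1]}.png",im[:,:,::-1])
for l in sys.argv[2:]:
    for q in r.masks_of(l,"wrist")[:2]:
        X=P[q["region"]]; X=X[~np.isnan(X[:,0])]
        if len(X)<10: continue
        zt=np.median(X[X[:,2]>np.percentile(X[:,2],60),2]); t=X[abs(X[:,2]-zt)<4]
        c,s,a=cv2.minAreaRect(t[:,:2].astype(np.float32))
        print(l,round(q["confidence"],2),np.round(q["extent"]),"top",round(zt,1),"c",t[:,:2].mean(0).round(1),"rect",np.round(c,1),np.round(s,1),round(a,1))
o=r.observe();M=Ro.from_rotvec(o["tcp_rot"]).as_matrix()
print(o["t"],o["position"].round(2),M.round(4).tolist(),o["joint_positions"].round(2),o["contact_force"].round(1),o["width"])
E
python3 b.py w1 reset_button lock station
```

```text
t: 3.25
position: [579.5, -76.6, 205.3]
tcp_rot: [-0.487, -3.103, -0.0]
contact_force: [-0.5, -0.7, 0.1]
width: 0.5
gripper_force: 0.0
reset_button 0.56 [290. 191. 327. 218.] top 87.7 c [584.7 -93.5] rect [584.8 -93.8] [30.5 29.5] 23.6
lock 0.61 [375. 146. 428. 206.] top 72.3 c [587.8   9.5] rect [588.6   9.6] [50.2 50.4] 88.4
station 0.94 [250. 107. 450. 258.] top 67.6 c [580.7 -35.7] rect [587.2 -42.3] [200.4 120.3] 88.3
3.45 [579.67 -76.01 205.63] [[-0.9524, 0.3049, 0.0001], [0.3049, 0.9524, 0.0006], [0.0001, 0.0006, -1.0]] [-0.42  0.31  0.54  1.84 -0.18  1.05  1.46] [-0.4  0.1 -0.8] 0.48075571025711217
```

View pics/w1.png

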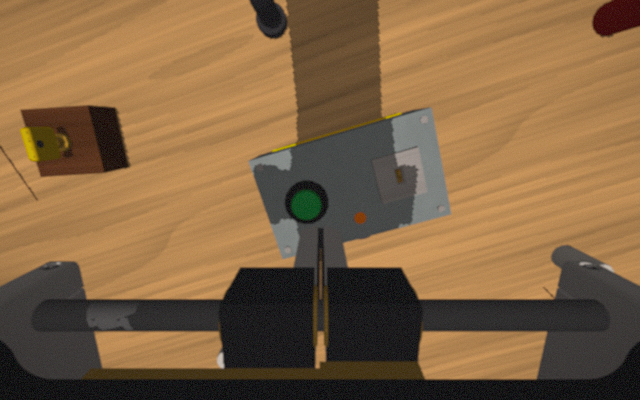

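Wrist view: green button at pixel (307,202), chrome lock at (400,175), station yaw about -1.7°. Next I'll align and descend.

```bash
python3 -m crank '[[[-0.0116,-0.0155,0.05],0,1],[[-0.0116,-0.0155,0.09],0,1],[[-0.0116,-0.0155,0.115],0,1],[[-0.0116,-0.0155,0.118],0,1],[[-0.0116,-0.0155,0.122],0,1],[[-0.0116,-0.0155,0.124],0,1],[[-0.0116,-0.0155,0.126],0,1],[[-0.0116,-0.0155,0.126],0,1]]'
```

```text
t: 4.25
position: [586.8, -95.5, 81.1]
tcp_rot: [0.487, 3.102, 0.002]
contact_force: [-5.1, 1.8, 13.7]
width: 0.6
gripper_force: 6.8
```

```bash
python3 -m crank '[[[0,0,0.002],0,1],[[0,0,0.002],0,1],[[0,0,0.002],0,1]]'; python3 -m crank '[[[0,0,0.002],0,1],[[0,0,0.002],0,1],[[0,0,0.002],0,1]]'
```

```text
t: 4.55
position: [587.1, -95.5, 80.6]
tcp_rot: [0.488, 3.101, 0.003]
contact_force: [-14.4, 3.9, 40.0]
width: 0.3
gripper_force: 20.0
t: 4.85
position: [587.3, -95.6, 80.0]
tcp_rot: [0.488, 3.101, 0.005]
contact_force: [-23.9, 4.9, 66.8]
width: 0.4
gripper_force: 33.3
```

```bash
python3 -m crank '[[[0,0,-0.03],0,1],[[0,0,-0.08],0,1],[[0.02,-0.05,-0.12],0,0],[[0.064,-0.250,-0.13],-0.07,-0.2],[[0.064,-0.250,-0.13],-0.07,-0.2],[[0.064,-0.250,-0.13],-0.07,-0.2],[[0.064,-0.250,-0.13],-0.07,-0.2],[[0.064,-0.250,-0.13],-0.07,-0.2],[[0.064,-0.250,-0.13],-0.07,-0.2],[[0.064,-0.250,-0.13],-0.07,-0.2],[[0.064,-0.250,-0.13],-0.07,-0.2]]'; python3 b.py w2 reset_button key key_block key_head
```

```text
t: 5.95
position: [449.5, -313.0, 205.7]
tcp_rot: [0.376, 3.118, 0.0]
contact_force: [-0.0, 0.7, -0.4]
width: 56.5
gripper_force: 0.0
reset_button 0.9 [519. 249. 558. 280.] top 87.6 c [583.3 -96.2] rect [584.4 -95.8] [30.  29.6] 14.9
key 0.69 [292. 175. 309. 208.] top 87.3 c [ 440.1 -335.7] rect [ 440.6 -336.2] [ 9.5 32.7] 75.6
key_block 0.77 [267. 148. 332. 215.] top 45.9 c [ 439.7 -335.6] rect [ 441.4 -336.3] [75.  75.6] 76.0
key_head 0.7 [291. 173. 308. 208.] top 87.2 c [ 440.1 -335.7] rect [ 440.6 -336.2] [ 9.5 32.7] 75.6
6.2 [ 448.98 -313.46  205.4 ] [[-0.9712, 0.2383, -0.0002], [0.2383, 0.9712, 0.0001], [0.0002, 0.0, -1.0]] [-0.05  0.25  0.64  1.92 -0.17  1.03  2.  ] [ 0.   1.1 -0.1] 56.31009173922003
```

View pics/w2.png

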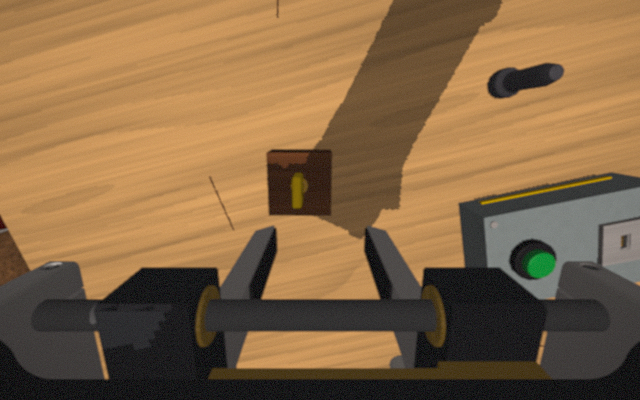

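Button at (541,264) is back up. The key is at (299,190) in its block, and its yaw matches the tool. Next: grasp.

```bash
python3 -m crank '[[[0.0018,-0.0239,0.04],0,-0.2],[[0.0018,-0.0239,0.08],0,-0.2],[[0.0018,-0.0239,0.11],0,-0.2],[[0.0018,-0.0239,0.14],0,-0.2],[[0.0018,-0.0239,0.152],0,-0.2],[[0.0018,-0.0239,0.152],0,0.3],[[0.0018,-0.0239,0.152],0,1],[[0.0018,-0.0239,0.152],0,1],[[0.0018,-0.0239,0.152],0,1],[[0.0018,-0.0239,0.152],0,1],[[0.0018,-0.0239,0.152],0,1]]'
```

```text
t: 7.3
position: [441.3, -336.9, 54.0]
tcp_rot: [0.379, 3.118, -0.0]
contact_force: [-0.3, 0.8, 0.0]
width: 11.7
gripper_force: 0.5
```

```bash
python3 -m crank '[[[0,0,0],0,1],[[0,0,0],0,1],[[0,0,0],0,1],[[0,0,-0.015],0,1],[[0,0,-0.03],0,1],[[0,0,-0.05],0,1],[[0,0,-0.08],0,1],[[0,0,-0.11],0,1],[[0,0,-0.12],0,1],[[0,0,-0.12],0,1]]'; python3 b.py w3 key_head lock
```

```text
t: 8.3
position: [441.8, -337.3, 175.4]
tcp_rot: [0.378, 3.115, -0.001]
contact_force: [0.4, -0.8, -2.1]
width: 10.4
gripper_force: 30.0
key_head 0.77 [311. 214. 332. 286.] top 208.8 c [ 439.8 -336.7] rect [ 440.4 -336.8] [ 9.5 33.2] 76.1
lock 0.42 [526.  57. 624.  96.] top 82.1 c [386. -79.] rect [385.8 -77.4] [12.2 20.1] 83.2
lock 0.29 [310. 214. 331. 288.] top 208.8 c [ 439.7 -336.6] rect [ 440.4 -336.6] [ 9.8 33.2] 75.8
8.45 [ 440.61 -336.4   172.63] [[-0.971, 0.2393, -0.0011], [0.2393, 0.971, 0.0006], [0.0013, 0.0003, -1.0]] [ 0.    0.31  0.65  1.94 -0.22  0.97  2.09] [ 0.5  0.1 -0.6] 9.932209960858794
```

View pics/w3.png

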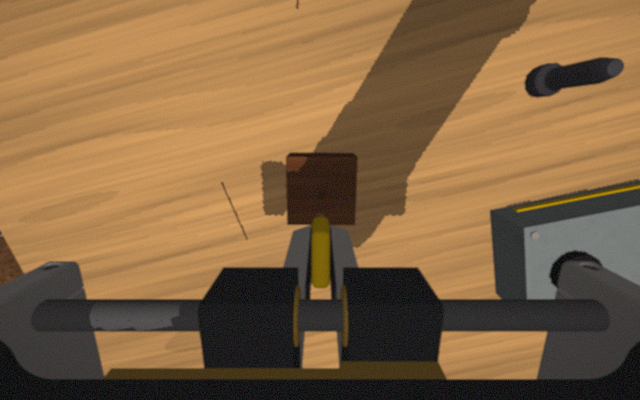

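Key held at pixel (321,250), centred on the TCP; block slot empty. Now to a viewing pose just beyond the lock.

```bash
python3 -m crank '[[[-0.119,0.386,0],-0.211,1],[[-0.119,0.386,0],-0.211,1],[[-0.119,0.386,0],-0.211,1],[[-0.119,0.386,0],-0.211,1],[[-0.119,0.386,0],-0.211,1],[[-0.119,0.386,0],-0.211,1],[[-0.119,0.386,0],-0.211,1],[[-0.119,0.386,0],-0.211,1],[[-0.119,0.386,0],-0.211,1],[[-0.119,0.386,0],-0.211,1],[[-0.119,0.386,0],-0.211,1],[[-0.119,0.386,0],-0.211,1]]'; python3 -m crank '[[[0,0,0],0,1],[[0,0,0],0,1],[[0,0,0],0,1]]'
cat >> b.py <<'E'
if len(sys.argv)>2 and "lock" in sys.argv:
    q=[q for q in r.masks_of("lock","wrist")][0]; l,t,R_,b=[int(x) for x in q["extent"]]
    l-=8;t-=8;R_+=8;b+=8
    cv2.imwrite(f"pics/{sys.argv[1]}c.png",cv2.resize(im[t:b,l:R_],None,fx=6,fy=6,interpolation=cv2.INTER_CUBIC)[:,:,::-1]); print("crop",l,t,R_,b)
np.save("P.npy",P)
E
python3 b.py w4 lock station key_head
```

```text
t: 9.65
position: [648.4, 7.6, 173.2]
tcp_rot: [-0.052, -3.14, 0.001]
contact_force: [-0.6, -0.4, -0.1]
width: 10.1
gripper_force: 30.0
t: 9.95
position: [649.0, 8.9, 173.6]
tcp_rot: [0.049, 3.141, 0.0]
contact_force: [-0.3, -0.5, -0.7]
width: 9.8
gripper_force: 30.0
lock 0.61 [292. 109. 345. 164.] top 72.3 c [588.1   9.6] rect [588.8   9.5] [50.  49.4] 88.2
station 0.97 [149.  65. 373. 202.] top 67.0 c [583.2 -42.2] rect [586.9 -42.9] [201.1 120.3] 88.2
10.15 [649.07   9.36 173.54] [[-0.9995, 0.0309, 0.0001], [0.0309, 0.9995, 0.0], [-0.0001, 0.0, -1.0]] [-0.46  0.44  0.47  1.72 -0.23  1.03  1.62] [-0.5  0.7 -1.2] 9.976179431559189
crop 283 100 352 171
```

View pics/w4c.png

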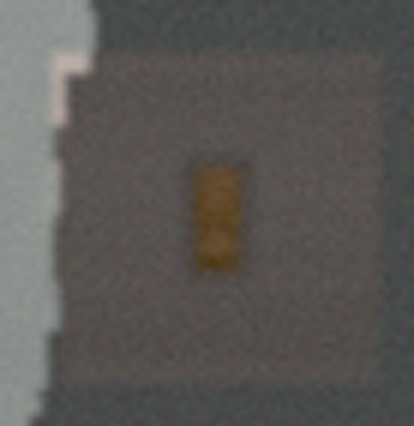

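View pics/w4.png

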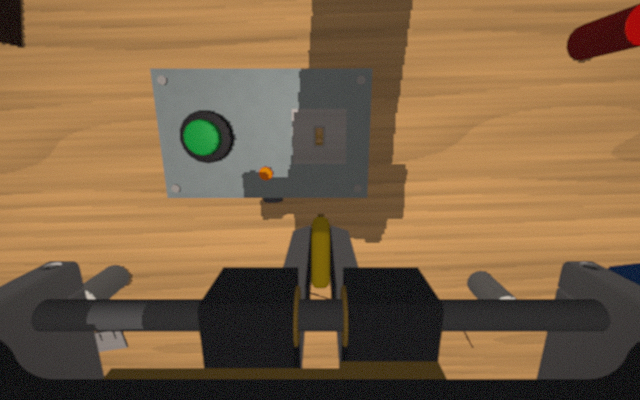

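Wrist view: slot at (319,136), centred in the lock face; the held key is aligned in yaw with it. Moving over and starting to insert.

```bash
python3 -m crank '[[[0.03,-0.0009,0],0,1],[[0.0602,-0.0017,0.02],0,1],[[0.0602,-0.0017,0.045],0,1],[[0.0602,-0.0017,0.05],0,1],[[0.0602,-0.0017,0.056],0,1],[[0.0602,-0.0017,0.060],0,1],[[0.0602,-0.0017,0.064],0,1],[[0.0602,-0.0017,0.067],0,1],[[0.0602,-0.0017,0.067],0,1]]'
```

```text
t: 11.1
position: [588.9, 9.5, 106.3]
tcp_rot: [-0.049, -3.141, 0.0]
contact_force: [0.7, -0.1, -0.6]
width: 10.0
gripper_force: 30.0
```

```bash
python3 -m crank '[[[0,0,0.002],0,1],[[0,0,0.004],0,1],[[0,0,0.006],0,1],[[0,0,0.006],0,1]]'; python3 -m crank '[[[0,0,0.002],0.03,1],[[0,0,0.004],-0.03,1],[[0,0,0.004],0,1]]'
```

```text
t: 11.5
position: [588.7, 9.5, 100.2]
tcp_rot: [-0.048, -3.141, 0.0]
contact_force: [-0.6, 0.7, -0.6]
width: 10.1
gripper_force: 30.0
t: 11.8
position: [588.7, 9.2, 96.3]
tcp_rot: [-0.05, -3.141, 0.0]
contact_force: [-1.2, -0.8, -1.6]
width: 9.9
gripper_force: 30.0
```

```bash
python3 -m crank '[[[0,0,0.002],0.05,1],[[0,0,0.003],-0.05,1],[[0,0,0.005],0.05,1],[[0,0,0.006],-0.05,1],[[0,0,0.007],0.05,1],[[0,0,0.008],-0.05,1],[[0,0,0.008],0,1]]'; python3 -m crank '[[[0,0,0.002],0.05,1],[[0,0,0.003],-0.05,1],[[0,0,0.005],0.05,1],[[0,0,0.006],-0.05,1],[[0,0,0.006],0,1]]'
```

```text
t: 12.5
position: [589.1, 9.4, 88.7]
tcp_rot: [0.05, 3.141, 0.0]
contact_force: [0.3, -0.9, 1.2]
width: 9.9
gripper_force: 30.0
t: 13.0
position: [589.1, 9.6, 82.6]
tcp_rot: [0.05, 3.141, 0.0]
contact_force: [0.1, -0.8, -1.4]
width: 9.9
gripper_force: 30.0
```

```bash
python3 -m crank '[[[0,0,0.001],0,1],[[0,0,0.0015],0,1],[[0,0,0.002],0,1],[[0,0,0.002],0,1]]'; python3 -m crank '[[[0,0,0.0005],0,1],[[0,0,0.0005],0,1]]'; python3 b.py w5 key_head
```

```text
t: 13.4
position: [589.0, 9.6, 80.5]
tcp_rot: [0.049, 3.141, 0.0]
contact_force: [1.2, 0.1, 1.8]
width: 10.0
gripper_force: 30.0
t: 13.6
position: [589.2, 9.6, 80.3]
tcp_rot: [0.049, 3.141, 0.0]
contact_force: [-0.1, 0.2, 8.1]
width: 10.0
gripper_force: 30.0
key_head 0.72 [311. 216. 332. 285.] top 113.9 c [587.1   9.7] rect [588.1   9.7] [10.1 33.2] 89.2
13.7 [589.14   9.57  80.32] [[-0.9995, 0.031, 0.0006], [0.031, 0.9995, 0.0002], [-0.0006, 0.0002, -1.0]] [-0.46  0.46  0.43  1.93 -0.26  0.8   1.65] [-0.8  1.1  6.6] 9.864972245015851
```

View pics/w5.png

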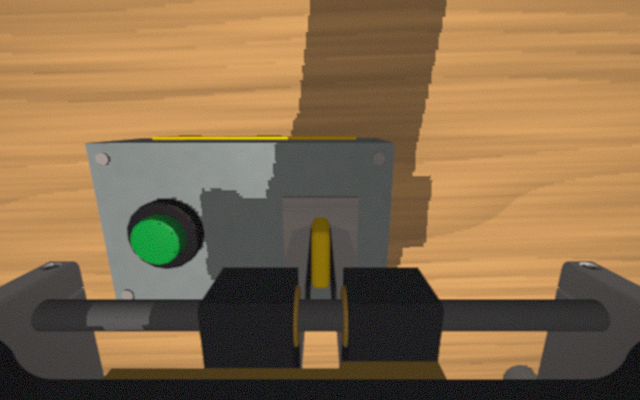

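Key seated: head at (321,250), shoulder on the face, force building at z 80.3 as expected. I'll firm it down slightly, then begin the turn.

```bash
python3 -m crank '[[[0,0,0.0003],0.04,1],[[0,0,0.0003],-0.04,1],[[0,0,0.0003],0,1],[[0,0,0],0.1,1],[[0,0,0],0.2,1],[[0,0,0],0.3,1],[[0,0,0],0.4,1],[[0,0,0],0.4,1]]'; python3 -c "
from plant import r;o=r.observe();print(o['ft_torque'],o['contact_force'])"
```

```text
t: 14.5
position: [589.1, 9.4, 80.4]
tcp_rot: [0.678, 3.067, -0.0]
contact_force: [0.1, -1.1, 9.1]
width: 9.7
gripper_force: 30.0
[-0.25175432  0.05527016 -0.01623441] [ 0.11544677 -1.14716381  9.1169978 ]
```

```bash
python3 -m crank '[[[0,0,0],0.12,1],[[0,0,0],0.24,1],[[0,0,0],0.36,1],[[0,0,0],0.48,1],[[0,0,0],0.6,1],[[0,0,0],0.72,1],[[0,0,0],0.84,1],[[0,0,0],0.96,1],[[0,0,0],1.08,1],[[0,0,0],1.14,1],[[0,0,0],1.14,1],[[0,0,0],1.14,1]]'; python3 -c "
from plant import r;o=r.observe();print(o['ft_torque'],o['contact_force'],o['position'],o['joint_positions'])"
```

```text
t: 15.7
position: [588.9, 9.2, 80.3]
tcp_rot: [2.222, 2.221, -0.0]
contact_force: [-1.8, -1.6, 10.1]
width: 10.2
gripper_force: 30.0
[-0.42275605  0.42712094  0.06029689] [-1.76316432 -1.61890284 10.12720525] [588.89135882   9.16432218  80.31692081] [-0.74010739  0.56843448  0.82629884  1.94545591 -0.54615698  0.86580103
  0.37543226]
```

```bash
for i in 1; do python3 -m crank '[[[0,0,0],0.03,1],[[0,0,0],0.06,1],[[0,0,0],0.06,1]]'; done; T="from plant import r;o=r.observe();print(o['ft_torque'])"; python3 -c "$T"; python3 -m crank '[[[0,0,0],0.04,1],[[0,0,0],0.04,1],[[0,0,0],0.04,1]]'; python3 -c "$T"
```

```text
t: 16.0
position: [588.9, 9.1, 80.3]
tcp_rot: [2.289, 2.152, -0.0]
contact_force: [-2.3, -2.0, 10.9]
width: 10.0
gripper_force: 30.0
[-0.41403426  0.52391928  0.08631014]
t: 16.3
position: [588.8, 9.2, 80.3]
tcp_rot: [2.33, 2.107, -0.0]
contact_force: [-0.9, -1.4, 10.5]
width: 10.0
gripper_force: 30.0
[-0.44756106  0.49500371  0.06925799]
```

```bash
T="from plant import r;o=r.observe();print(o['ft_torque'],o['tcp_rot'])"; python3 -m crank '[[[0,0,0],0.04,1],[[0,0,0],0.04,1],[[0,0,0],0.04,1]]'; python3 -c "$T"; python3 -m crank '[[[0,0,0],0.04,1],[[0,0,0],0.04,1],[[0,0,0],0.04,1]]'; python3 -c "$T"; python3 b.py w6 key_head
```

```text
t: 16.6
position: [588.8, 9.2, 80.3]
tcp_rot: [2.372, 2.06, -0.0]
contact_force: [-2.0, -0.8, 11.3]
width: 9.7
gripper_force: 30.0
[-0.42553024  0.56036325  0.07036861] [ 2.37176323e+00  2.05997482e+00 -1.49850703e-04]
t: 16.9
position: [588.8, 9.2, 80.3]
tcp_rot: [2.412, 2.012, -0.0]
contact_force: [-2.1, -1.3, 11.6]
width: 10.6
gripper_force: 30.2
[-0.42967351  0.5647762   0.21674542] [ 2.41247844e+00  2.01220690e+00 -2.23918766e-04]
key_head 0.92 [310. 218. 330. 289.] top 113.7 c [589.1  10.8] rect [588.8   9.5] [33.9  9.8] 80.3
17.0 [588.82   9.17  80.31] [[0.1793, 0.9838, -0.0], [0.9838, -0.1793, -0.0001], [-0.0001, 0.0, -1.0]] [-0.77  0.59  0.87  1.95 -0.58  0.88  0.23] [-1.7 -1.  10.2] 9.960019718380487
```

View pics/w6.png

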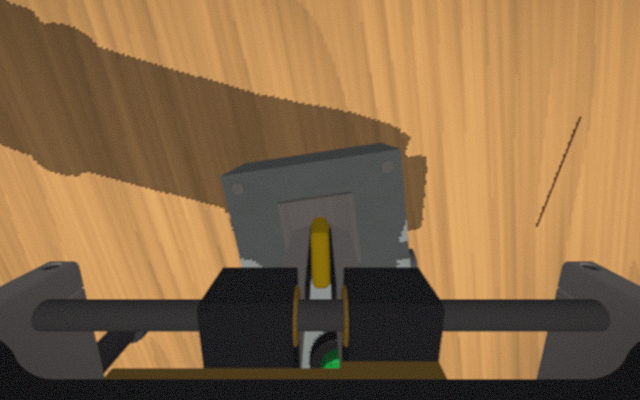

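Key head at (320,252) has turned with the tool by about 1.7 rad. Torque jumped from 0.07 to 0.22 N m, so it is at the stop. A brief hold to confirm, then hand in.

```bash
python3 -m crank '[[[0,0,0],0.01,1],[[0,0,0],0.01,1],[[0,0,0],0.01,1],[[0,0,0],0.01,1],[[0,0,0],0.01,1]]'; python3 -c "
from plant import r;o=r.observe();print(o['ft_torque'],o['gripper_force']);print(r.sign_off() if o['ft_torque'][2]>.12 else 'check')"
```

```text
t: 17.5
position: [588.8, 9.2, 80.3]
tcp_rot: [2.422, 2.0, -0.0]
contact_force: [-2.7, -1.6, 10.9]
width: 10.2
gripper_force: 30.2
[-0.39900515  0.56208657  0.21551835] 30.220429748296738
the job is handed in; nothing more can be done
None
```

The job is handed in at 17.5 s: I pressed the reset button down (it came back up), pushed the key fully home and turned it clockwise to its stop, and the gripper is still holding it there. The fingers peaked at about 67 N on the button, above the 40 N limit for the arm or gripper body if that also covers the fingers. The plug, slugs and punch were not touched.

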